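# Third hand: press a bearing housing against its stop bar for bolting

## Task

The steel base plate carries a pair of equal bearing housings side by side, and one of them is already bolted down: take the loose housing of that same size (not the larger one) and set it on the empty pad, lying the same way as its neighbour, foot flat on the pad and its two bolt slots centred over the two tapped holes. Then push it endwise against the stop bar along the plate's far edge, without ramming it, with a steady force of about 12 newtons (between 6 and 20), and finish while still gripping it and pressing like that, so that I can drive the bolts. Leave everything else on the bench where it is.

Things in the scene. Friction and masses are not known exactly. Their poses are not given: they have to be found in the camera images.
- housing_center (a point): Loose grey bearing housing to be fitted, 0.35-0.6 kg: foot 112 (x) x 34 (y) x 15 mm, on it a round-topped head 58 mm wide (x), 34 mm thick (y), 64 mm high. Grip the head from above across its flat faces, 34 mm apart along y. Bore along y. Bolt slots 16 (y) x 20 (x) mm, 40 mm either side of the middle. Point: on the bore axis, midway, 35 mm above the underside; z up. Same when turned half round.
- seat_left (a point): Left (+y) place on the base plate: top middle of its pad, 20 mm above the bench, where the middle of a housing's underside belongs when it touches the stop bar. x points towards the bar (the housing's long direction), y left along the bar, z up. Tapped M8 holes lie 40 mm either side of it along x. Pad 120 x 46 mm, 4 mm above the plate. The empty pad is ground and oiled (friction about 0.15).
- seat_right (a point): The same for the right (-y) place, 130 mm from the left one. One place is empty, the other has the fitted housing; which is which differs from start to start.
- base: Steel base plate 165 (x) x 250 (y) x 16 mm, fixed on the bench, its position and yaw differ from start to start; carries two pads and, along its far (+x) edge, the stop bar. Bolt heads along its near edge reach 24 mm above the bench. Origin under its middle.
- fitted_center (a point): The housing already bolted down (fixed), same size and kind as the loose one, with a hex bolt and washer in each slot. Point on its bore axis, midway, 35 mm above its pad. It shows which place is taken.
- stop_bar: Rigid steel stop bar 18 (x) x 250 (y) x 28 mm, screwed along the plate's far edge, its top 44 mm above the bench, 24 mm above the pads. Origin at the middle of its underside; x points away from the pads. The end of the housing's foot (56 mm from its middle) presses on its face, 9 mm on the -x side of the origin.
- big_center (a point): Larger loose housing of the same kind, not for this plate: leave alone. Foot 160 x 48 x 20 mm, 92 mm high. Point on its bore axis, 50 mm above the bench. It and the housing to be fitted may have changed places.
- bolt_1: Loose M8 hex bolt, 41 mm long, lying on the bench near the plate; leave alone. Origin under its middle.
- bolt_2: The second such M8 bolt.
- big_bolt: Loose M20 hex bolt, 112 mm long, 30 mm thick, lying between the robot and the plate; leave alone. Origin under its middle.
- wrench: Combination wrench, 160 mm long, 8 mm thick, lying between the robot and the plate; leave alone. Origin under its middle.
- oil_can: Pump oiler, 72 mm in diameter, spout up to 180 mm high, left of the plate; leave alone. Origin under its middle.
- steel_block: Steel block 75 x 75 x 60 mm; leave alone. Origin under its middle.
- bush: Spare brass bush, 32 mm in diameter, 34 mm high, standing; leave alone. Origin under its middle.
Not all that is in view belongs to the job. What is shaped like the part that bears housing_center but brown is not meant.

How it is judged:
At the end, for the whole second after the job is handed in: Matching housing on the empty pad: height within 2.5 mm, level within 0.05 rad, slots over the holes within 4 mm along the bar, parallel to its neighbour within 0.06 rad, its end on the stop bar; at rest, held by the fingers and pressed on the bar with 6 to 20 N through the last second (((y of housing_center in the frame of seat_left between -0.004 and 0.004 m and x of housing_center in the frame of seat_left above -0.004 m and z of housing_center in the frame of seat_left between 0.0325 and 0.0375 m) or (y of housing_center in the frame of seat_right between -0.004 and 0.004 m and x of housing_center in the frame of seat_right above -0.004 m and z of housing_center in the frame of seat_right between 0.0325 and 0.0375 m)) and angle between the x axis of housing_center and the x axis of seat_left, either way round below 0.06 rad and angle between housing_center's own z axis and vertical below 0.05 rad and contact force between housing and stop_bar between 6 and 20 N and contact force between the fingers and housing above 3 N and linear speed of housing below 0.01 m/s); the arm keeps its last pose, push and grip.
It fails at once if another thing on the bench is moved by more than 30 mm (distance of any of big_center, bolt_1, bolt_2, big_bolt, wrench, oil_can, steel_block, bush from where it was at the start of the episode above 0.03 m).
It fails at once if the housing is rammed against the stop bar (over 60 N) (contact force between housing and stop_bar above 60 N).
It also fails if it takes over 51 s, if anything falls off the work surface, if the arm or the gripper's body presses on something with over 40 N, if the wrist force passes 120 N, or if a joint passes its speed limit or range.

## Robot

A 7-joint arm with a two-finger parallel gripper is mounted at the origin on the work surface. World frame = base frame: x ahead of the robot, y to its left, z up, the work surface at z = 0. Lengths are in m, angles in rad, forces in N, time in s.
With the tool pointing down it reaches from about 0.425 to 0.875 m from the base axis. Payload 8.4 kg.
Tool frame: the origin (TCP) lies between the finger pads; the fingertips stand tcp_to_tips ahead of it and the grasp point (between the pads) lies 8 mm behind it (tcp_to_tips is the distance from the TCP to the fingertips, in m); z points along the fingers, y is the direction in which the jaws open and shut (so a half turn about z gives the same grasp; the last joint's range is limited). The gripper opens to 85 mm and grips with 20 to 120 N. Pads are 22 mm wide; open, the fingers measure 114 mm over their backs; the gripper's body (76 mm by 85 mm) begins 54 mm behind the grasp point. The pads swing forward as they close: fully open they stand 13 mm farther back than shut.
Start: joints at [-1.308, 0.333, 0.04, 1.465, -0.013, 1.343, -0.059], TCP at [0.23, 0.608, 0.242] pointing down, gripper open.
Joint ranges: [-2.58, 2.58], [-0.38, 2.09], [-1.3, 1.39], [0.25, 2.4], [-1.5, 4.64], [0.08, 2.09], [-2.65, 2.65]. Speed limits (rad/s): [2.22, 2.22, 2.79, 2.79, 3.14, 3.14, 3.14].

## Interface

Orientations are given as [roll, pitch, yaw] about the fixed x, y, z axes, in that order (R = Rz(yaw) Ry(pitch) Rx(roll)).
In Python, from bench import observe, snapshot, close_job, tcp_to_tips gives the robot as it stands.
- The arm moves only by the tool servo_tool, never from a script. Its argument "steps" is a list of rows, each a list of 5 numbers: the opening, from 0 (shut) to 1 (fully open), then the shift along the tool's x, y, z in mm, then the turn about the tool's z in degrees. In form: [[claw, dx, dy, dz, roll], ...]. A call has 1 to 12 rows; each row is the pose to reach, as a shift and turn from the pose measured when the call began, along the tool's axes at that moment; what a row does not reach only later rows make up. A row lasts 1/10 s, in which the tool goes at most 50 mm and 8.59 degrees, less where a joint would pass 70% of its speed; a pose out of reach is approached as far as the arm can. A call with a gripper value outside its range is refused whole. The fingers move at their own pace and stop on an object; "grip_force" is the grip in N (left out, the last holds). Time passes only in rows, so rows that repeat a pose let the fingers close. It gives the time, the measured TCP pose, the force and the opening at its end, in the units of the state.
- observe(): the state, without advancing time (a new reading comes with each control period).
- snapshot(name): name is "scene" or "top" or "wrist"; returns a dict with "frame" (400x640x3 uint8, red, green, blue), "intrinsics" (3x3 intrinsics, pixels), "pose" (4x4, takes a point from camera to world coordinates). Camera axes: x right, y up, looking along -z (the intrinsics and any distortion apply to the point x, -y, -z); pixel columns grow to the right and rows downward; lengths in m; the calibration is good to about 2 mm. A picture is of the moment at which its call begins. There is no depth.
- close_job(): hands the job in, once; it reports no verdict.
The state is a dict: "clock": time; "joints": joint angles; "qvel": joint speeds; "joint_efforts": joint torques, N m; "tcp_pos": TCP position; "ee_rot": TCP orientation; "contact_force": force on the tool from outside, world axes, zero at the start; "torque": the same for the moment, N m; "finger_gap": finger opening in m.
Only numpy, scipy, OpenCV 4.12 (cv2) and the standard library are available. Lean on these libraries where they do the work, as an engineer would, in place of code of your own. Each camera call takes 0.05 s, during which the arm holds its last target. There are 200 camera calls.

## Working session

There is one attempt and no reset: what is moved stays moved. The work goes in short steps, Python scripts to look and compute and a tool call to move; the robot and the scene stay as the last step left them, time stands still between calls to the robot, and variables do not carry over. Pictures are saved under pics/ and viewed, about 8 in all and at most 12, crops included, and the job is handed in when it is done.

Besides the shell and the picture viewer there is one more tool, called after "Request:" by a JSON object that holds its "method" and its "body". servo_tool: Moves the arm, as the interface text tells. Its arguments: {"type":"object","properties":{"steps":{"type":"array","items":{"type":"array","items":{"type":"number"}}},"grip_force":{"type":"number"}},"required":["steps"]}

```bash
ls; mkdir -p pics; python3 - <<'E'
from bench import *
import cv2,pickle
print(tcp_to_tips, observe())
for n in ("scene","top"):
    s=snapshot(n); pickle.dump(s,open(f"{n}0.pkl","wb"))
    cv2.imwrite(f"pics/{n}0.png",s["frame"][:,:,::-1]); print(n,s["intrinsics"],s["pose"],[k for k in s])
E
```

```text
pics
0.011 {'clock': 0.0, 'joints': array([-1.30823148,  0.33391297,  0.03985279,  1.46625867, -0.01339628,
        1.34331074, -0.05849639]), 'qvel': array([-0.00083627,  0.00079234, -0.00173429,  0.00065335, -0.0002283 ,
        0.00102122, -0.00054427]), 'joint_efforts': array([ 1.30451575e-03, -6.58565712e+01,  1.36590030e+00, -4.05539382e+01,
        1.67239801e-02,  1.23627073e-02,  2.58467406e-05]), 'tcp_pos': array([0.22991153, 0.60751367, 0.2414258 ]), 'ee_rot': array([-3.13997219e+00,  1.07078173e-04,  2.77983514e+00]), 'contact_force': array([-0.53859041, -0.44759082, -0.29369548]), 'torque': array([-0.0470515 ,  0.02617537,  0.02767738]), 'finger_gap': 0.08533016096410159}
scene [[439.26185838   0.         327.43971693]
 [  0.         439.26185838 194.73241065]
 [  0.           0.           1.        ]] [[ 0.5646132  -0.64428314  0.51585965  1.10962903]
 [ 0.82527701  0.44932977 -0.34208276 -0.34505762]
 [-0.01139294  0.61887155  0.78540958  0.92884057]
 [ 0.          0.          0.          1.        ]] ['frame', 'intrinsics', 'pose']
top [[479.23969055   0.         317.53647057]
 [  0.         479.23969055 198.54435747]
 [  0.           0.           1.        ]] [[ 0.02362309  0.99260996 -0.11902694  0.35651905]
 [-0.99961222  0.02169673 -0.01745433  0.01299261]
 [-0.01474284  0.11939311  0.9927376   1.45529246]
 [ 0.          0.          0.          1.        ]] ['frame', 'intrinsics', 'pose']
```

View pics/top0.png

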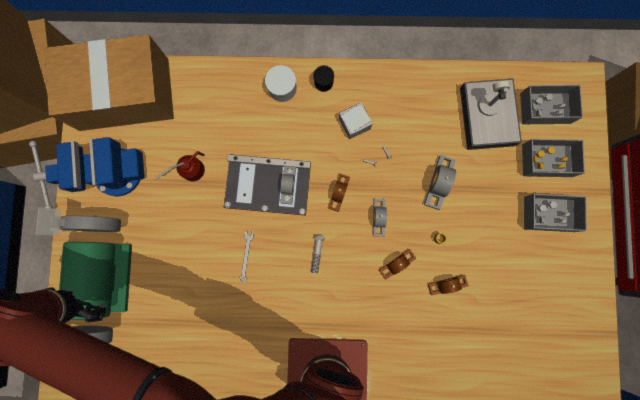

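View pics/scene0.png

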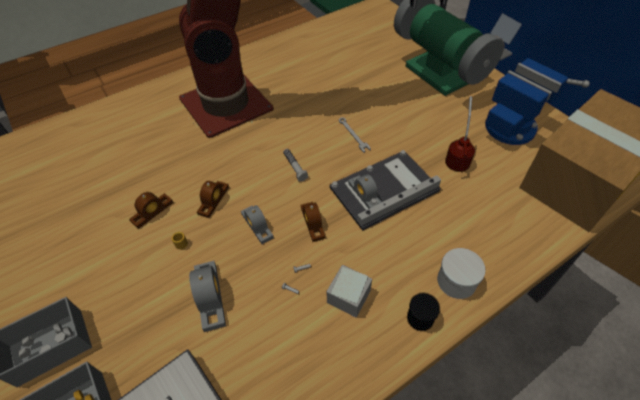

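The top picture shows grey housings at (380,216), small, and at (440,182), large. There are brown ones at (340,192), (397,264) and (448,286). The fitted housing is at (288,184) on the right pad, and the empty left pad is at (246,183). The small grey one at (380,216) fits the description; I'll confirm it in a crop.

```bash
cat > h.py <<'E'
import numpy as np,cv2
def ray(s,u,v,z):
    K,P=s["intrinsics"],s["pose"]
    d=P[:3,:3]@np.array([(u-K[0,2])/K[0,0],-(v-K[1,2])/K[1,1],-1.0]); o=P[:3,3]
    return o+d*(z-o[2])/d[2]
def proj(s,p):
    K,P=s["intrinsics"],s["pose"]
    c=P[:3,:3].T@(np.asarray(p)-P[:3,3]); return np.array([K[0,2]+K[0,0]*c[0]/-c[2],K[1,2]+K[1,1]*c[1]/c[2]])
E
python3 - <<'E'
import pickle; from h import *
s=pickle.load(open("top0.pkl","rb"))
f=s["frame"][:,:,::-1]
c=cv2.resize(f[145:245,220:460],None,fx=3.3,fy=3.3,interpolation=cv2.INTER_CUBIC); cv2.imwrite("pics/c1.png",c)
for n,u,v,z in [("loose",380,216,.03),("big",440,182,.03),("pad",246,183,.02),("fit",288,184,.05)]: print(n,ray(s,u,v,z))
E
```

```text
loose [ 0.47914674 -0.14911595  0.03      ]
big [ 0.58535458 -0.32773141  0.03      ]
pad [0.57137187 0.25646573 0.02      ]
fit [0.5665517  0.12636082 0.05      ]
```

View pics/c1.png

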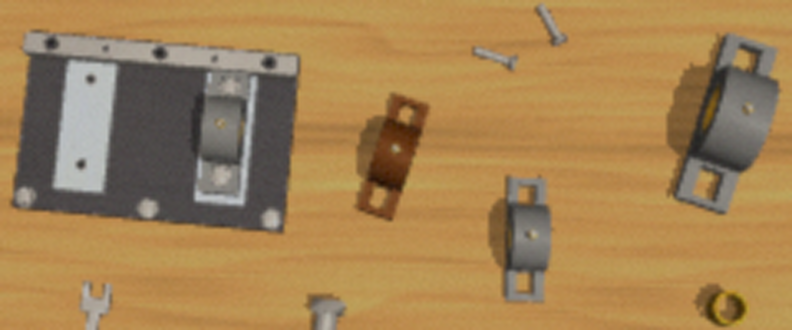

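The crop confirms it: the grey housing at top (380,216) is about 112 mm long, the same as the fitted one, while the other grey one is clearly larger. The tapped holes in the empty pad show at crop (91,79) and (81,165).

```bash
python3 - <<'E'
import pickle; from h import *
s=pickle.load(open("top0.pkl","rb"))
r=lambda u,v,z: ray(s,220+u/3.3-.35,145+v/3.3-.35,z)
def seg(n,a,b,z):
    A,B=r(*a,z),r(*b,z); d=A-B; print(n,(A+B)/2,np.linalg.norm(d)*1e3,"yaw",np.arctan2(d[1],d[0]))
seg("loose foot",(526.5,177.5),(523,301.5),.015)
seg("holes",(91,79),(81,165),.02)
seg("slots",(526,190),(523,287),.015)
seg("bar face normal check (right->left)",(297,74),(25,51),.044)
seg("fitted bolts",(230,85),(221,177),.043)
seg("loose top wid",(507,240),(550,240),.05)
E
```

```text
loose foot [ 0.47691498 -0.14685079  0.015     ] 113.39734352630289 yaw -0.019656293877525353
holes [0.57571834 0.2575126  0.02      ] 80.40418304035194 yaw -0.07337741344723717
slots [ 0.47772098 -0.1466141   0.015     ] 88.72909355700592 yaw -0.022320707236222936
bar face normal check (right->left) [0.62802533 0.18771076 0.044     ] 248.68381749003285 yaw -1.6355021880672351
fitted bolts [0.56669751 0.12693324 0.043     ] 84.3493322633512 yaw -0.06566061811722149
loose top wid [ 0.47335997 -0.14628898  0.05      ] 38.16518397721213 yaw 1.5932360851728549
```

Request:
{"method": "servo_tool", "body": {"steps": [[1, -315, -210, 0, 0], [1, -315, -210, 0, 0], [1, -315, -210, 0, 0], [1, -315, -210, 0, 0], [1, -315, -210, 0, 0], [1, -315, -210, 0, -8], [1, -315, -210, 0, -16], [1, -315, -210, 0, -19.5], [1, -498, -618, 0, -19.5], [1, -498, -618, 0, -19.5], [1, -498, -618, 0, -19.5], [1, -498, -618, 0, -19.5]]}}

```text
clock: 1.3
tcp_pos: [0.4618, 0.0979, 0.2419]
ee_rot: [-3.14, -0.001, 3.12]
contact_force: [1.5, -0.2, 1.1]
finger_gap: 0.0856
```

Request:
{"method": "servo_tool", "body": {"steps": [[1, -20, -245, 0, 0], [1, -20, -245, 0, 0], [1, -20, -245, 0, 0], [1, -20, -245, 0, 0], [1, -20, -245, 0, 0], [1, -20, -245, 0, 0], [1, -20, -245, 0, 0], [1, -20, -245, 0, 0]]}}

```text
clock: 2.1
tcp_pos: [0.4765, -0.1463, 0.2419]
ee_rot: [-3.141, -0.001, 3.121]
contact_force: [0.1, 0.8, -0.2]
finger_gap: 0.0855
```

```bash
python3 - <<'E'
from h import *; from bench import *; import pickle
s=snapshot("wrist"); pickle.dump(s,open("w1.pkl","wb")); cv2.imwrite("pics/w1.png",s["frame"][:,:,::-1]); o=observe(); print(o["clock"],o["tcp_pos"],o["ee_rot"],o["joints"],s["pose"],s["intrinsics"])
for p in [(.477,-.147,.015),(.477,-.147,.067)]: print(proj(s,p))
E
```

```text
2.15 [ 0.47657531 -0.14599741  0.24192669] [-3.14069233e+00 -1.22680655e-03  3.12233692e+00] [-4.72520080e-01  1.77683705e-04  6.89904266e-01  1.85296663e+00
  1.05246265e-03  1.28951472e+00  1.76863271e+00] [[ 1.95667176e-02 -9.56258120e-01 -2.91869066e-01  4.02799004e-01]
 [ 9.99808545e-01  1.86761906e-02  5.83724937e-03 -1.45058935e-01]
 [-1.30914800e-04 -2.91927402e-01  9.56440471e-01  3.73616738e-01]
 [ 0.00000000e+00  0.00000000e+00  0.00000000e+00  1.00000000e+00]] [[293.42458554   0.         316.18366747]
 [  0.         293.42458554 197.56864679]
 [  0.           0.           1.        ]]
[315.82811523 170.45335493]
[315.76562221 180.31486375]
```

View pics/w1.png

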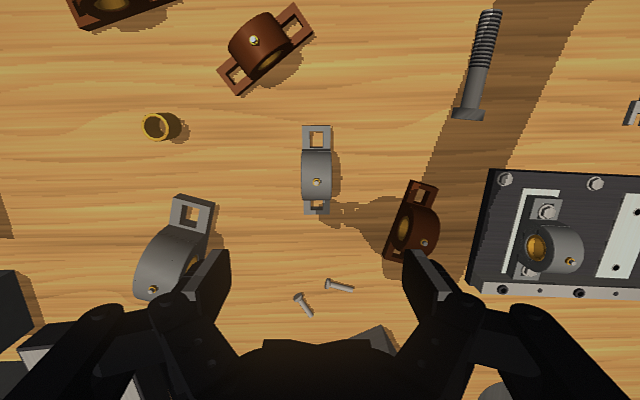

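The wrist picture shows the target between the open fingers. Its foot runs from (317,125) to (317,214), it is about 30 px wide, and the head's sides are at 301 and 332.

```bash
python3 - <<'E'
from h import *; import pickle
s=pickle.load(open("w1.pkl","rb"))
f=s["frame"]; h=cv2.cvtColor(f,cv2.COLOR_RGB2HSV)
m=((h[:,:,1]<60)&(h[:,:,2]>60)).astype(np.uint8)
n,l,st,c=cv2.connectedComponentsWithStats(m); i=l[133,305] or l[180,307]; print(st[i],c[i])
for v in range(122,218,5):
    x=np.where(l[v]==i)[0]; 
    if len(x): print(v,x.min(),x.max(),end='; ')
for a,b in [((317,125),(317,214))]:
    A,B=ray(s,*a,.015),ray(s,*b,.015); print(A,B,(A+B)/2,A-B)
E
```

```text
[302 126  28  23 413] [315.60774818 135.79418886]
127 302 329; 132 302 329; 137 302 329; 142 303 329; 147 303 329; [ 0.42212208 -0.14451394  0.015     ] [ 0.53458618 -0.14662354  0.015     ] [ 0.47835413 -0.14556874  0.015     ] [-0.1124641  0.0021096  0.       ]
```

Request:
{"method": "servo_tool", "body": {"steps": [[1, -2, 0, 50, 0], [1, -2, 0, 100, 0], [1, -2, 0, 145, 0], [1, -2, 0, 180, 0], [1, -2, 0, 205, 0], [1, -2, 0, 222, 0], [1, -2, 0, 222, 0], [0, -2, 0, 222, 0], [0, -2, 0, 222, 0], [0, -2, 0, 222, 0], [0, -2, 0, 222, 0], [0, -2, 0, 222, 0]], "grip_force": 60}}

```text
clock: 3.35
tcp_pos: [0.4792, -0.1463, 0.0211]
ee_rot: [-3.141, 0.001, 3.122]
contact_force: [-0.9, 0.8, 7.7]
finger_gap: 0.0331
```

Request:
{"method": "servo_tool", "body": {"steps": [[0, 0, 0, 0, 0], [0, 0, 0, 0, 0], [0, 0, 0, 0, 0]]}}

```text
clock: 3.65
tcp_pos: [0.4789, -0.1461, 0.0211]
ee_rot: [-3.141, 0.0, 3.123]
contact_force: [-2.3, 0.7, 0.5]
finger_gap: 0.0332
```

Request:
{"method": "servo_tool", "body": {"steps": [[0, 0, 0, -30, 0], [0, 0, 0, -75, 0], [0, 0, 0, -125, 0], [0, 0, 0, -170, 0], [0, -5, 25, -205, 0], [0, -15, 70, -220, 1], [0, -25, 115, -220, 2.7], [0, -35, 160, -220, 2.7], [0, -45, 210, -220, 2.7], [0, -55, 255, -220, 2.7], [0, -60, 290, -220, 2.7], [0, -65, 317, -220, 2.7]]}}

```text
clock: 4.85
tcp_pos: [0.5492, 0.1726, 0.24]
ee_rot: [-3.141, -0.001, 3.078]
contact_force: [-0.2, -0.6, -5.6]
finger_gap: 0.0333
```

Request:
{"method": "servo_tool", "body": {"steps": [[0, 0, 0, 0, 0], [0, 0, 0, 0, 0], [0, 0, 0, 0, 0], [0, 0, 0, 0, 0], [0, 0, 0, 0, 0]]}}

```text
clock: 5.35
tcp_pos: [0.5493, 0.1715, 0.2401]
ee_rot: [-3.141, -0.001, 3.076]
contact_force: [-0.3, -0.7, -5.9]
finger_gap: 0.0332
```

```bash
python3 - <<'E'
from h import *; from bench import *; import pickle
s=snapshot("wrist"); pickle.dump(s,open("w2.pkl","wb")); cv2.imwrite("pics/w2.png",s["frame"][:,:,::-1]); o=observe(); print(o["clock"],o["tcp_pos"],o["ee_rot"],o["contact_force"],o["torque"],o["finger_gap"])
E
```

```text
5.4 [0.54928249 0.17174609 0.24015061] [-3.14113693e+00 -1.12053718e-03  3.07663388e+00] [ 0.26540749  0.24174821 -5.24699829] [-0.03231497 -0.01377892 -0.05492168] 0.03340281933517049
```

View pics/w2.png

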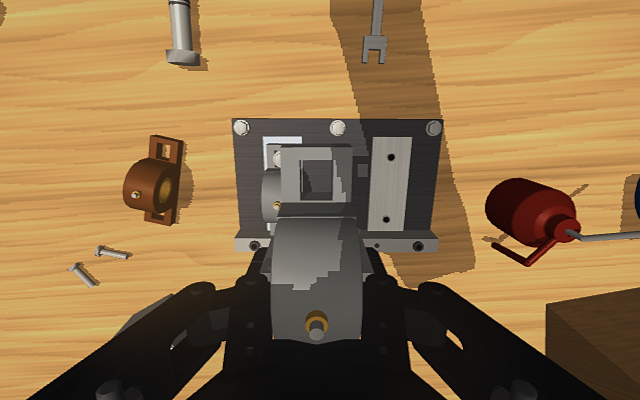

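The picture shows the empty pad's holes at (391,157) and (386,219), the held housing level in the jaws, and its near foot edge at about row 148, columns 281–352.

```bash
python3 - <<'E'
from h import *; import pickle
s=pickle.load(open("w2.pkl","rb")); g=cv2.cvtColor(s["frame"],cv2.COLOR_RGB2GRAY)
P=[]
for u,v in [(391,157),(386,219)]:
    w=g[v-5:v+6,u-5:u+6].astype(float); k=np.clip(w.max()*.75-w,0,None); yy,xx=np.mgrid[-5:6,-5:6]
    c=(u+(k*xx).sum()/k.sum(),v+(k*yy).sum()/k.sum()); P.append(ray(s,*c,.02)); print(c,P[-1])
A,B=P; d=B-A; print("seat",(A+B)/2,np.linalg.norm(d),"yaw",np.arctan2(d[1],d[0]))
for v in (165,180,195,205): print(v,[int(x) for x in g[v,360:420]])
# bar face, columns right of housing: rows
for u in (245,425): print(u,[int(x) for x in g[225:255,u]])
# held foot
print("held edge cols",[int(x) for x in g[160,270:290]],[int(x) for x in g[160,342:362]],"rows",[int(x) for x in g[138:156,290]],[int(x) for x in g[138:156,345]])
z=.240-.0211+.015
for p in [(281,148),(352,148)]: print(ray(s,*p,z))
E
```

```text
(np.float64(390.7431241655541), np.float64(156.88477970627503)) [0.53768571 0.26199713 0.02      ]
(np.float64(385.84070085195305), np.float64(219.1710335958849)) [0.61763375 0.25646475 0.02      ]
seat [0.57765973 0.25923094 0.02      ] 0.08013922849760233 yaw -0.06908957549020746
165 [77, 76, 75, 75, 75, 76, 77, 69, 40, 40, 48, 102, 150, 139, 142, 143, 141, 144, 144, 140, 142, 146, 146, 147, 143, 144, 144, 141, 143, 144, 144, 144, 146, 147, 142, 139, 147, 143, 140, 142, 143, 142, 145, 148, 146, 147, 145, 149, 145, 102, 31, 41, 43, 43, 43, 43, 42, 43, 42, 43]
180 [44, 42, 44, 43, 45, 44, 44, 44, 41, 37, 89, 151, 140, 142, 144, 142, 142, 146, 142, 143, 146, 144, 146, 144, 145, 145, 142, 143, 145, 146, 146, 148, 146, 144, 144, 148, 143, 143, 142, 144, 143, 149, 147, 146, 147, 148, 155, 135, 47, 34, 39, 40, 40, 41, 41, 40, 39, 39, 40, 40]
195 [44, 44, 43, 43, 44, 44, 45, 41, 36, 89, 152, 141, 145, 145, 141, 143, 146, 142, 144, 145, 143, 143, 144, 145, 145, 142, 143, 146, 145, 147, 149, 146, 145, 147, 149, 142, 145, 144, 143, 145, 150, 143, 145, 147, 152, 149, 103, 30, 39, 42, 42, 41, 4
[... 326 characters left out ...]
78, 78, 77, 76, 75, 81, 79, 76, 81, 74, 64, 154, 179, 175, 173, 174, 173, 174, 174, 173, 173, 172, 173, 172, 173, 170, 169, 173]
425 [44, 41, 42, 43, 40, 56, 56, 58, 59, 56, 58, 57, 54, 48, 114, 109, 109, 109, 109, 110, 110, 110, 110, 110, 109, 109, 109, 101, 101, 99]
held edge cols [147, 144, 154, 188, 194, 180, 207, 200, 195, 191, 172, 139, 143, 145, 145, 145, 144, 145, 145, 145] [87, 87, 88, 86, 87, 87, 87, 88, 88, 86, 68, 39, 43, 43, 44, 44, 43, 43, 44, 43] rows [218, 216, 216, 218, 230, 146, 53, 53, 49, 97, 153, 149, 145, 146, 145, 145, 145, 145] [74, 73, 72, 75, 78, 59, 42, 44, 39, 77, 89, 88, 87, 87, 87, 86, 86, 86]
[0.49250852 0.15852242 0.2339    ]
[0.4946596  0.19163767 0.2339    ]
```

Request:
{"method": "servo_tool", "body": {"steps": [[0, -8, 40, 0, 0.2], [0, -13, 75, 0, 0.2], [0, -15, 89, 0, 0.2], [0, -15, 89, 30, 0.2], [0, -15, 89, 75, 0.2], [0, -15, 89, 115, 0.2], [0, -15, 89, 150, 0.2], [0, -15, 89, 170, 0.2], [0, -15, 89, 180, 0.2], [0, -15, 89, 180, 0.2], [0, -15, 89, 180, 0.2], [0, -15, 89, 180, 0.2]]}}

```text
clock: 6.6
tcp_pos: [0.5709, 0.26, 0.0618]
ee_rot: [3.14, 0.001, 3.073]
contact_force: [-0.6, 0.8, -5.8]
finger_gap: 0.0334
```

```bash
python3 - <<'E'
from h import *; from bench import *; import pickle
s=snapshot("wrist"); pickle.dump(s,open("w3.pkl","wb")); cv2.imwrite("pics/w3.png",s["frame"][:,:,::-1]); o=observe(); print(o["clock"],o["tcp_pos"],o["ee_rot"],o["contact_force"],o["torque"],o["finger_gap"])
print(proj(s,(.5377,.2620,.02)),proj(s,(.6176,.2565,.02)))
E
```

```text
6.65 [0.57073605 0.25995521 0.06168323] [3.14047632e+00 8.50575374e-04 3.07303805e+00] [ 0.83641783 -0.74132295 -6.83969605] [-0.06756233 -0.02312759 -0.00310356] 0.033646287806658966
[316.03361096 177.65195814] [315.97700371 291.59324646]
```

View pics/w3.png

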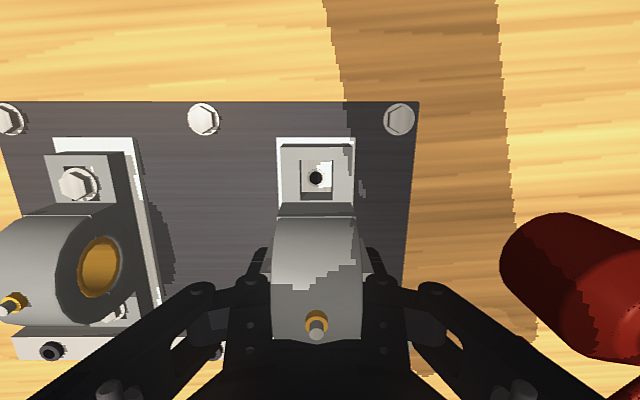

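Through the near slot (columns 300–333) the tapped hole shows at (316,178), exactly where it was projected, so the alignment along the bar is good to about 1 mm. I'm lowering it now.

Request:
{"method": "servo_tool", "body": {"steps": [[0, 0, 0, 8, 0], [0, 0, 0, 15, 0], [0, 0, 0, 18, 0], [0, 0, 0, 19, 0], [0, 0, 0, 20, 0], [0, 0, 0, 20.5, 0], [0, 0, 0, 20.5, 0], [0, 0, 0, 20.5, 0]]}}

```text
clock: 7.45
tcp_pos: [0.5709, 0.26, 0.0413]
ee_rot: [3.14, 0.001, 3.073]
contact_force: [-0.2, -0.1, -5.2]
finger_gap: 0.0331
```

Request:
{"method": "servo_tool", "body": {"steps": [[0, 0, 0, 0.3, 0], [0, 0, 0, 0.6, 0], [0, 0, 0, 0.9, 0], [0, 0, 0, 0.9, 0]]}}

```text
clock: 7.85
tcp_pos: [0.5711, 0.2601, 0.0411]
ee_rot: [3.14, 0.002, 3.073]
contact_force: [-3.3, -0.3, 5.1]
finger_gap: 0.0332
```

Request:
{"method": "servo_tool", "body": {"steps": [[0, -0.8, 0, 0.3, 0], [0, -1.6, 0, 0.3, 0], [0, -2.4, 0, 0.3, 0], [0, -3.2, 0, 0.3, 0], [0, -4, 0, 0.3, 0], [0, -4.5, 0, 0.3, 0], [0, -5, 0, 0.3, 0], [0, -5, 0, 0.3, 0]]}}

```text
clock: 8.65
tcp_pos: [0.5763, 0.2601, 0.0412]
ee_rot: [3.139, 0.002, 3.073]
contact_force: [-3.5, 0.8, 4.2]
finger_gap: 0.0335
```

Request:
{"method": "servo_tool", "body": {"steps": [[0, -0.3, 0, 0.2, 0], [0, -0.6, 0, 0.2, 0], [0, -0.9, 0, 0.2, 0], [0, -1.2, 0, 0.2, 0], [0, -1.2, 0, 0.2, 0]]}}

```text
clock: 9.15
tcp_pos: [0.5776, 0.2603, 0.0412]
ee_rot: [3.139, 0.002, 3.073]
contact_force: [-3.1, -0.8, 4.4]
finger_gap: 0.0335
```

Request:
{"method": "servo_tool", "body": {"steps": [[0, -0.3, 0, 0.2, 0], [0, -0.6, 0, 0.2, 0], [0, -0.9, 0, 0.2, 0], [0, -0.9, 0, 0.2, 0]]}}

```text
clock: 9.55
tcp_pos: [0.5779, 0.2604, 0.0412]
ee_rot: [3.139, 0.001, 3.073]
contact_force: [-7.4, -0.9, 8.9]
finger_gap: 0.0335
```

Request:
{"method": "servo_tool", "body": {"steps": [[0, -0.5, -0.5, 0.2, 0], [0, -0.7, -0.8, 0.2, 0], [0, -0.8, -0.8, 0.2, 0], [0, -0.8, -0.8, 0.2, 0], [0, -0.8, -0.8, 0.2, 0]]}}

```text
clock: 10.05
tcp_pos: [0.5779, 0.2603, 0.0412]
ee_rot: [3.138, -0.001, 3.074]
contact_force: [-7.6, 0.9, 7.4]
finger_gap: 0.0332
```

```bash
python3 - <<'E'
from h import *; from bench import *; import pickle
F=[]
for i in range(4):
    s=snapshot("wrist"); o=observe(); F.append(o["contact_force"])
    print(o["clock"],o["tcp_pos"],o["ee_rot"],o["contact_force"])
pickle.dump(s,open("w4.pkl","wb")); f=s["frame"][:,:,::-1]
cv2.imwrite("pics/w4.png",cv2.resize(f[90:340,180:440],None,fx=2.3,fy=2.3,interpolation=cv2.INTER_CUBIC)); print(np.mean(F,0))
E
```

```text
10.1 [0.57789169 0.26035546 0.04122404] [ 3.13825796e+00 -8.05483058e-04  3.07402544e+00] [-7.95621893  0.81141726  7.81842094]
10.15 [0.57789432 0.26033565 0.04118673] [ 3.13828341e+00 -7.89271299e-04  3.07404232e+00] [-7.51809072  0.68684495  7.72893947]
10.2 [0.57787205 0.26036091 0.0411629 ] [ 3.13829916e+00 -8.22404144e-04  3.07407953e+00] [-8.17574825  0.58132461  8.23627014]
10.25 [0.57785087 0.26031789 0.04114661] [ 3.13833273e+00 -8.88827855e-04  3.07401272e+00] [-7.11663187  0.02505048  7.16789416]
[-7.69167244  0.52615933  7.73788117]
```

View pics/w4.png

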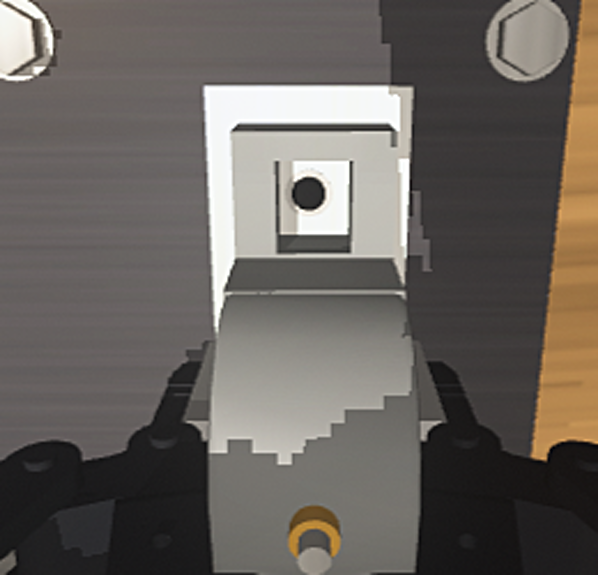

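The hole sits about 1.2 mm off the slot centre, within the 4 mm allowed. The foot is flat and its end touches the bar. I'm raising the press to about 13 N at the wrist, since pad friction takes a little of it.

Request:
{"method": "servo_tool", "body": {"steps": [[0, -0.9, -0.8, 0.2, 0], [0, -1.1, -1, 0.2, 0], [0, -1.3, -1, 0.2, 0], [0, -1.4, -1, 0.2, 0], [0, -1.4, -1, 0.2, 0], [0, -1.4, -1, 0.2, 0], [0, -1.4, -1, 0.2, 0]]}}

```text
clock: 10.95
tcp_pos: [0.5779, 0.2603, 0.0412]
ee_rot: [3.138, -0.003, 3.075]
contact_force: [-11.0, 1.0, 10.2]
finger_gap: 0.0333
```

```bash
cat > chk.py <<'E'
from h import *; from bench import *; import pickle
F=[]
for i in range(8):
    s=snapshot("wrist"); o=observe(); F.append(o["contact_force"])
print(o["clock"],o["tcp_pos"],o["ee_rot"],o["finger_gap"],o["torque"]); print(np.round(F,1)); print(np.mean(F,0))
pickle.dump(s,open("w5.pkl","wb"))
for n in ("w2","w4","w5"):
    g=cv2.cvtColor(pickle.load(open(n+".pkl","rb"))["frame"],cv2.COLOR_RGB2GRAY); print(n,[int(x) for x in g[138:156,290]],[int(x) for x in g[138:156,342]])
E
python3 chk.py
```

```text
11.35 [0.57785923 0.26030954 0.04117391] [ 3.13752613 -0.0032601   3.07487552] 0.03322441555056423 [-0.05778853  1.85668949 -0.22664918]
[[-11.6   0.6  11.1]
 [-10.9   1.1  10.6]
 [-10.8   0.7  10.3]
 [-10.8   0.8  10.7]
 [-10.7   0.7   9.8]
 [-10.8   0.9  10.9]
 [-10.7   1.1  10.4]
 [-11.2   0.3  10.1]]
[-10.92040552   0.77600912  10.49313064]
w2 [218, 216, 216, 218, 230, 146, 53, 53, 49, 97, 153, 149, 145, 146, 145, 145, 145, 145] [74, 72, 72, 75, 78, 58, 43, 44, 39, 76, 89, 88, 87, 87, 87, 87, 86, 87]
w4 [248, 248, 248, 250, 255, 199, 76, 74, 63, 170, 198, 194, 193, 193, 191, 192, 192, 192] [248, 248, 248, 250, 255, 199, 69, 69, 41, 205, 196, 190, 190, 190, 190, 190, 190, 190]
w5 [247, 247, 247, 248, 254, 248, 81, 72, 66, 170, 199, 194, 193, 192, 193, 191, 192, 192] [247, 247, 248, 250, 255, 200, 70, 69, 44, 169, 197, 192, 190, 190, 189, 190, 190, 189]
```

Request:
{"method": "servo_tool", "body": {"steps": [[0, -1.3, -1, 0.1, 0], [0, -1.6, -1, 0.1, 0], [0, -1.8, -1, 0.1, 0], [0, -1.9, -1, 0.1, 0], [0, -1.9, -1, 0.1, 0], [0, -1.9, -1, 0.1, 0], [0, -1.9, -1, 0.1, 0]]}}

```text
clock: 12.05
tcp_pos: [0.5779, 0.2602, 0.0412]
ee_rot: [3.137, -0.007, 3.076]
contact_force: [-14.2, 0.2, 12.6]
finger_gap: 0.0333
```

```bash
python3 chk.py
```

```text
12.45 [0.57786225 0.26022627 0.0412539 ] [ 3.13700272 -0.00656685  3.07596294] 0.0336562627432485 [-0.15219901  2.12781169 -0.19854602]
[[-12.6   0.2  12.5]
 [-13.4   0.3  11.4]
 [-13.5   0.7  12. ]
 [-13.4   0.1  12.5]
 [-13.   -0.1  11.8]
 [-13.7   0.4  12. ]
 [-13.5   0.7  11.7]
 [-13.1   0.8  11.2]]
[-13.27458042   0.39283494  11.89785056]
w2 [218, 216, 216, 218, 230, 146, 53, 53, 49, 97, 153, 149, 145, 146, 145, 145, 145, 145] [74, 72, 72, 75, 78, 58, 43, 44, 39, 76, 89, 88, 87, 87, 87, 87, 86, 87]
w4 [248, 248, 248, 250, 255, 199, 76, 74, 63, 170, 198, 194, 193, 193, 191, 192, 192, 192] [248, 248, 248, 250, 255, 199, 69, 69, 41, 205, 196, 190, 190, 190, 190, 190, 190, 190]
w5 [247, 247, 247, 248, 254, 246, 81, 71, 53, 170, 199, 194, 192, 192, 192, 191, 191, 192] [247, 248, 248, 250, 255, 199, 69, 69, 44, 168, 197, 192, 190, 190, 191, 190, 190, 189]
```

```bash
python3 -c "
from bench import *; print(close_job()); print(observe()['contact_force'])"
```

```text
the job is handed in; nothing more can be done
None
the job is handed in; nothing more can be done
```

The loose grey 112 mm housing is on the empty left pad, gripped at 60 N and pressed endwise against the stop bar. I handed the job in at about 12.5 s; no verdict came back.

Last checks before handing in:

| Check | Measured | Allowed |
|---|---|---|
| Wrist force along the push | 13.3 N, steady over 0.4 s | – |
| Force on the bar (estimated, not measured) | about 11–13 N after pad friction | 6–20 N |
| Tool tilt | 0.007 rad or less | 0.05 rad |
| Tool yaw against the plate | within about 0.005 rad | 0.06 rad |
| Underside height (from TCP) | within about 0.5 mm of the pad | 2.5 mm |
| Slot to hole, along the bar | about 1.2 mm towards the left | 4 mm |

- **Sideways error:** small sideways commands while pressing barely reduced the 1.2 mm, so I left it, as it is within tolerance.
- **Seat position:** the top and wrist cameras disagreed by about 2 mm. I used the wrist value, which the close-up view of the hole through the slot confirmed.
- **Other items:** the arm touched nothing else that I saw, but I took no final overview picture to confirm it.

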